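Clear the pail off the bench scale

TASK

The bench scale is needed for weighing, so lift the steel pail off it by its swinging handle and stand it upright and gently, not dropped or pressed down hard, in the middle of the narrow adjustable stand beside it. The stand's deck is at a different height each time. Leave the wooden bowls where they are.

Things in the scene. Friction and masses are not known exactly. Their poses are not given: they have to be found in the camera images.
- pail: Round open steel pail, 0.3 to 0.6 kg, 100 mm tall, 88 mm across its foot and 112 mm across its rim. Origin: centre of its underside, z up. It stands on the scale. Its bail turns on a horizontal axis along the pail's own y, 88 mm above the underside, through the pail's centre line.
- grip (a point): Middle of the black grip of the pail's bail: a round bar 14 mm thick and 66 mm long, along the pail's y, 85 mm from the bail's turning axis. At the start the bail leans over to the pail's +x side, so the grip is about 72 mm out from the pail's centre line and 134 mm above its underside, clear outside and above the rim. Bail sides are 6 mm steel rod, 124 mm apart at the pivots.
- bail (a joint): Angle of the pail's bail (rad): 0 upright over the pail, +1.0 leaning fully over to the pail's +x side, -1.0 fully over to its -x side; it rests against stops at both ends and swings freely between, with very little friction.
- scale: Bench scale, fixed, 170 x 170 mm, white with a square steel pan 150 mm wide; origin: centre of its underside on the table. Pan floor 55 mm above the origin, with a raised edge 10 mm high all round it, 142 mm apart inside.
- stand: Adjustable stand, fixed: steel foot plate 130 x 150 mm, 12 mm thick, a column in its middle and a level aluminium deck 56 mm wide (its x) by 140 mm long (its y), centred over the foot. Origin: centre of the foot's underside on the table. The deck's top is somewhere from 48 to 108 mm above the table, clamped at a height that is not reported.
- bowl0: Brown wooden bowl, 110 mm across, 58 mm tall, loose bystander; origin: centre of its underside.
- bowl1: Brown wooden bowl, 110 mm across, 58 mm tall, loose bystander; origin: centre of its underside.
- bowl2: Brown wooden bowl, 110 mm across, 58 mm tall, loose bystander; origin: centre of its underside.
Mind the look-alikes: they are no part of the job. What is shaped like the pail but yellow is not meant. Leave any red look-alike of the stand alone.

How it is judged:
By the outcome, as a careful person would: the job done as asked, in the order asked, and still so for the second after the job is handed in, with the robot touching nothing.
It also fails if it takes over 61 s, if anything falls off the work surface, if the arm or the gripper's body presses on something with over 40 N, if the wrist force passes 120 N, or if a joint passes its speed limit or range.

ROBOT

A 6-joint arm with a two-finger parallel gripper is mounted at the origin on the work surface. World frame = base frame: x ahead of the robot, y to its left, z up, the work surface at z = 0. Lengths are in mm, angles in degrees, forces in N, time in s.
With the tool pointing down it reaches from about 300 to 850 mm from the base axis. Payload 4.2 kg.
Tool frame: the origin (TCP) lies at the very end of the fingers, on their centre line; the grasp point (between the pads) lies 19 mm behind it; z points along the fingers, y is the line along which they close (so a half turn about z gives the same grasp; the last joint's range is limited). The gripper opens to 91 mm and grips with 3 to 60 N. Pads are 32 mm wide; open, the fingers measure 118 mm over their backs; the gripper's body (76 mm by 178 mm) begins 60 mm behind the grasp point.
Start: joints at [67.151, 18.312, 89.639, -0, 72.044, -1.146], TCP at [212.643, 534.255, 192.276] pointing down, gripper open.
Joint ranges: [-177.97, 177.97], [-48.28, 115.42], [12.27, 149.76], [-77.06, 257.06], [2.81, 150.46], [-146.56, 146.56]. Speed limits (degrees/s): [147.25, 147.25, 180, 180, 180, 180].

INTERFACE

Orientations are given as [roll, pitch, yaw] about the fixed x, y, z axes, in that order (R = Rz(yaw) Ry(pitch) Rx(roll)).
In Python, from workcell import env, grab_frame gives the robot as it stands. The module is installed in compiled form; this text tells all that it offers.
- The arm moves only by the tool move_arm, never from a script. Its argument "plan" is a list of rows, each an object of numbers: "tx", "ty", "tz": the shift along the tool's x, y, z in cm; "wx", "wy", "wz": the turn, a rotation vector about the tool's x, y, z in rad. In form: [{"tx": .., "ty": .., "tz": .., "wx": .., "wy": .., "wz": ..}, ...]. A call has 1 to 12 rows; each row shifts and turns the commanded pose from where the row before left it, along the tool's axes as they then stand; what a row does not reach is not made up. A row lasts 1/12 s, in which the tool goes at most 41.7 mm and 7.16 degrees, less where a joint would pass 70% of its speed; a pose out of reach is approached as far as the arm can. A call is refused whole if a number of a shift passes 4.17 or a number of a turn 0.125, either way. A call with a gripper value outside its range is refused whole. "gripper" is the finger opening in cm, from 0 to 9.12, set as the call begins (left out, the last holds). The fingers move at their own pace and stop on an object; "force" is the grip in N (left out, the last holds). Time passes only in rows, so rows that do not move let the fingers close. It gives the time, the measured TCP pose, the force, the opening and the grip force at its end, in the units of the state.
- env.state(): the state, without advancing time (a new reading comes with each control period).
- grab_frame(name): name is "scene" or "top" or "wrist"; returns a dict with "color" (420x560x3 uint8, red, green, blue), "vfov" (degrees; the focal length in pixels is half the picture's height over the tangent of half this angle, whatever the lens; pixels are square), "cx", "cy" (the principal point, pixels), "view" (4x4, takes a point from world to camera coordinates). Camera axes: x right, y up, looking along -z (the intrinsics and any distortion apply to the point x, -y, -z); pixel columns grow to the right and rows downward; lengths in mm; the calibration is good to about 2 mm. A picture is of the moment at which its call begins. There is no depth.
- env.job_done(): hands the job in; it is judged then, once.
The state is a dict: "time_s": time; "qpos": joint angles; "qvel": joint speeds; "effort": joint torques, N m; "ee_pos": TCP position; "ee_rot": TCP orientation; "force": force on the tool from outside, world axes, zero at the start; "torque": the same for the moment, N m; "gripper_width": finger opening in mm; "gripper_force": force on a finger pad.
Only numpy, scipy, OpenCV 4.12 (cv2) and the standard library are available. Lean on these libraries where they do the work, as an engineer would, in place of code of your own. Each camera call takes 0.05 s, during which the arm holds its last target. There are 200 camera calls.

## Working session

There is one attempt and no reset: what is moved stays moved. The work goes in short steps, Python scripts to look and compute and a tool call to move; the robot and the scene stay as the last step left them, time stands still between calls to the robot, and variables do not carry over. Pictures are saved under pics/ and viewed, at most 10 in all, crops included, and the job is handed in when it is done.

Besides the shell and the picture viewer there is one more tool, called after "Call:" as a command line: name --argument value ..., lists and objects as JSON in quotes. move_arm: Moves the arm, as the interface text tells. Its arguments: {"type":"object","properties":{"plan":{"type":"array","items":{"type":"object","properties":{"tx":{"type":"number"},"ty":{"type":"number"},"tz":{"type":"number"},"wx":{"type":"number"},"wy":{"type":"number"},"wz":{"type":"number"}}}},"gripper":{"type":"number"},"force":{"type":"number"}},"required":["plan"]}

```bash
mkdir -p pics
cat > h.py <<'E'
import numpy as np, cv2, pickle
from workcell import env, grab_frame
def grab(n,f):
    g=grab_frame(n); pickle.dump(g,open(f'pics/{f}.pkl','wb')); cv2.imwrite(f'pics/{f}.png',g['color'][:,:,::-1]); return g
def load(f): return pickle.load(open(f'pics/{f}.pkl','rb'))
def ray(g,u,v):
    f=210/np.tan(np.radians(g['vfov']/2)); V=np.array(g['view'])
    d=np.array([(u-g['cx'])/f,-(v-g['cy'])/f,-1]); R=V[:3,:3]
    return -R.T@V[:3,3], R.T@d/np.linalg.norm(d)
def atz(g,u,v,z):
    c,d=ray(g,u,v); return c+d*(z-c[2])/d[2]
def proj(g,p):
    f=210/np.tan(np.radians(g['vfov']/2)); q=np.array(g['view'])@np.append(p,1)
    return g['cx']+f*q[0]/-q[2], g['cy']-f*q[1]/-q[2]
def tri(*obs):
    A=np.zeros((3,3));b=np.zeros(3);L=[]
    for g,u,v in obs:
        c,d=ray(g,u,v);P=np.eye(3)-np.outer(d,d);A+=P;b+=P@c;L.append((c,d))
    x=np.linalg.solve(A,b); return x,[round(float(np.linalg.norm(np.cross(x-c,d))),1) for c,d in L]
E
python3 - <<'E'
from h import *
a=grab('scene','s0');b=grab('top','t0');c=grab('wrist','w0')
for g in(a,b,c): print({k:v for k,v in g.items() if k!='color'}, ray(g,280,210)[0].round())
cv2.imwrite('pics/st.png',cv2.resize(np.vstack([a['color'],b['color']])[:,:,::-1],None,fx=1,fy=1)[:,:,:])
print(env.state())
E
```

```text
{'vfov': 53.39750242501222, 'cx': 284.9934989203185, 'cy': 210.27027685790338, 'view': array([[ 5.90335299e-01,  8.07134389e-01, -6.18965519e-03,
        -3.50243287e+02],
       [-4.45182778e-01,  3.31982608e-01,  8.31624820e-01,
         7.56963321e+01],
       [ 6.73287850e-01, -4.88181959e-01,  5.55303382e-01,
        -1.58993375e+03],
       [ 0.00000000e+00,  0.00000000e+00,  0.00000000e+00,
         1.00000000e+00]])} [1311. -519.  818.]
{'vfov': 43.207872258677604, 'cx': 278.74133544569463, 'cy': 208.1435782657906, 'view': array([[-2.51055333e-02, -9.99683738e-01, -1.46146784e-03,
         5.81535309e+01],
       [ 9.92112891e-01, -2.50949424e-02,  1.22809834e-01,
        -5.29635947e+02],
       [-1.22807669e-01,  1.63326529e-03,  9.92429145e-01,
        -1.69174875e+03],
       [ 0.00000000e+00,  0.00000000e+00,  0.00000000e+00,
         1.00000000e+00]])} [ 319.   48. 1744.]
{'vfov': 61.74626080123269, 'cx': 278.6611650852463, 'cy': 207.32468631502047, 'view': array([[ 3.70070644e-01,  9.29002826e-01, -1.21196802e-03,
        -5.74098031e+02],
       [-9.01958519e-01,  3.5
[... 221 characters left out ...]
00]])} [149. 559. 383.]
{'time_s': 0.15, 'qpos': array([ 6.71484062e+01,  1.83415597e+01,  8.96892187e+01, -1.58265873e-03,
        7.20446033e+01, -1.14649693e+00]), 'qvel': array([-0.0348642 , -0.02686075, -0.15739891,  0.04563086, -0.11689622,
        0.01028412]), 'effort': array([ 4.56483385e-04, -4.12770402e+01, -2.32153827e+01,  7.26665324e-02,
        4.32474981e-02, -1.06027671e-04]), 'ee_pos': array([212.50770906, 533.8529099 , 191.63782543]), 'ee_rot': array([-1.79924603e+02, -3.66470711e-06,  1.58295392e+02]), 'force': array([-0.11102073, -0.50213421, -0.72167322]), 'torque': array([ 0.01488589, -0.03354652, -0.01070263]), 'gripper_force': 0.0, 'gripper_width': 91.21816430077834}
```

View pics/s0.png

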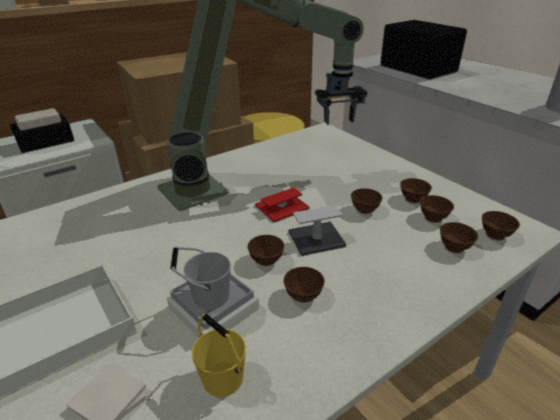

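View pics/t0.png

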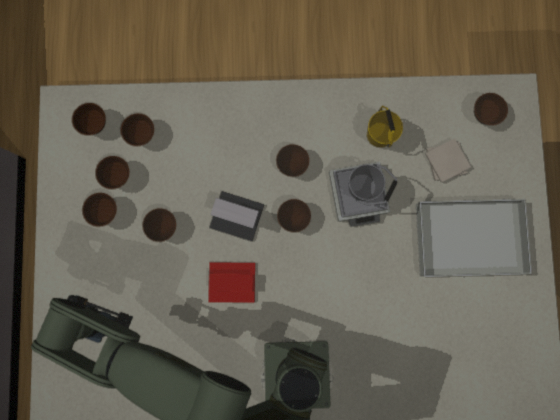

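The steel pail on the scale is at scene (208,282) / top (368,185). The yellow one at scene (220,362) / top (385,127) is the look-alike. The stand with an aluminium deck on a dark foot is at scene (317,225) / top (237,214). The red one at top (232,283) is its look-alike. I'll confirm with enlarged crops.

Run:
```python
from h import *
for n,(x,y,w,h,k) in {'s0':(160,190,200,150,4),'t0':(200,140,208,110,3.8)}.items():
    c=load(n)['color'][y:y+h,x:x+w,::-1]; c=cv2.resize(c,None,fx=k,fy=k,interpolation=cv2.INTER_CUBIC)
    cv2.imwrite(f'pics/{n}c.png',cv2.convertScaleAbs(c,alpha=1.5))
```

```text
(no output)
```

View pics/s0c.png

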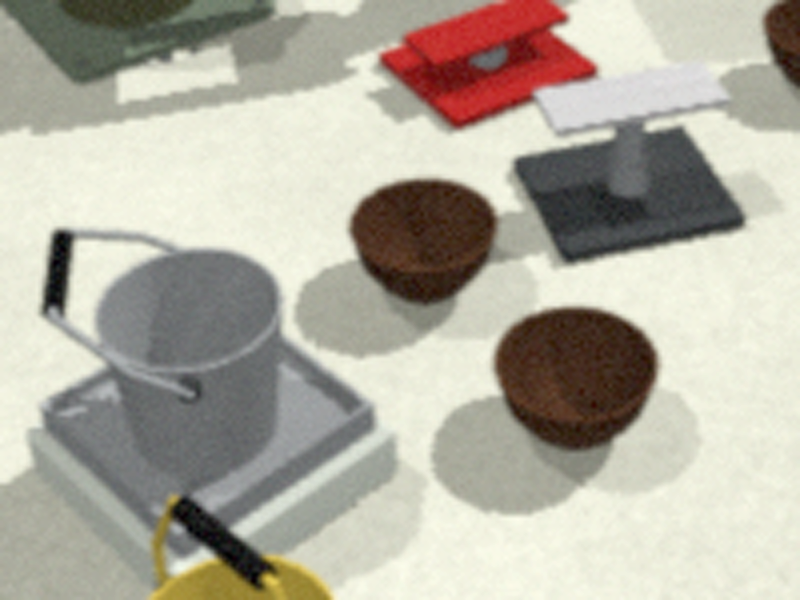

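View pics/t0c.png

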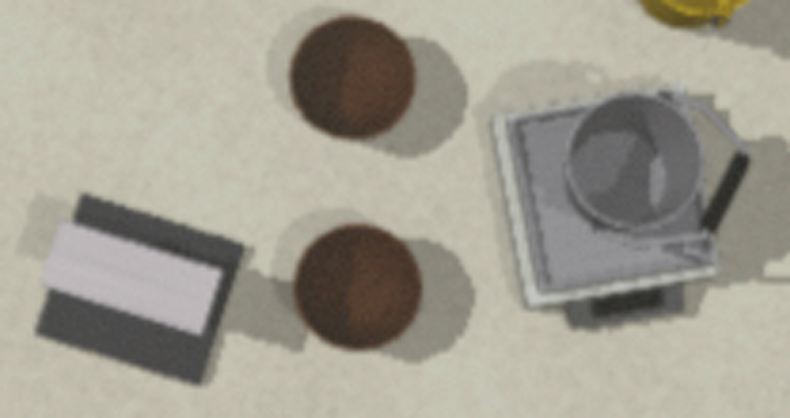

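Crops confirm it: steel-grey pail with black grip (scene crop (58,272), top crop (725,192)), leaning toward the image right in the top view. The deck is at scene crop (632,96), top crop (132,278).

```bash
cat > m.py <<'E'
from h import *
a=load('s0');b=load('t0')
S=lambda u,v:(a,160+u/4-.375,190+v/4-.375)
T=lambda u,v:(b,200+u/3.8-.37,140+v/3.8-.37)
for n,s,t in [('gripA',(63,234),(743,156)),('gripB',(53,312),(709,230)),('grip',(58,273),(726,193)),('rim',(189,310),(635,161)),
  ('d1',(535,93),(62,224)),('d2',(708,65),(42,285)),('d3',(729,98),(204,335)),('d4',(558,129),(222,268)),
  ('foot1',(517,165),(83,196)),('foot3',(740,220),(203,383)),('foot4',(570,258),(243,247)),
  ('bowlrim near',(578,368),(357,287)),('bowl2',(423,230),(353,77))]:
    x,r=tri(S(*s),T(*t)); print(n,x.round(1),r)
E
python3 m.py
```

```text
gripA [ 578.1 -291.4  233.4] [1.7, 1.7]
gripB [ 532.4 -286.7  141.4] [3.6, 3.6]
grip [ 555.8 -289.   189. ] [0.9, 0.9]
rim [ 589.2 -225.9  151.1] [1.2, 1.2]
d1 [516.6 175.6 123.5] [71.8, 71.8]
d2 [510.  260.6  94.2] [2.8, 2.8]
d3 [513.6 181.6  94.7] [74.7, 74.7]
d4 [517.4 109.1 101.1] [0.7, 0.7]
foot1 [541.3 152.7  84.3] [82.2, 82.2]
foot3 [495.  201.2 -42.3] [91.3, 91.3]
foot4 [548.2  95.7   4.3] [1.3, 1.3]
bowlrim near [551.1  36.6 -74.9] [53.5, 53.5]
bowl2 [639.3 -39.1 163.1] [44.3, 44.3]
```

```bash
cat > m2.py <<'E'
from h import *
a=load('s0');b=load('t0')
S=lambda u,v:(a,160+u/4-.375,190+v/4-.375)
T=lambda u,v:(b,200+u/3.8-.37,140+v/3.8-.37)
R={}
for n,s,t in [('gripA',(63,234),(709,230)),('gripB',(53,312),(743,156)),('grip',(58,273),(726,193)),('rim',(189,310),(635,161)),
  ('c3',(535,93),(204,335)),('c2',(708,65),(42,285)),('c1',(729,98),(62,224)),('c4',(558,129),(222,268)),
  ('f-+',(686,130),(38,333)),('f++',(740,220),(83,196)),('f+-',(570,258),(243,247)),('f--',(517,165),(203,383)),
  ('bowl+',(578,368),(353,77)),('bowl-',(423,230),(357,287))]:
    x,r=tri(S(*s),T(*t)); R[n]=x; print(n,x.round(1),r)
D=(R['c1']+R['c2']+R['c3']+R['c4'])/4; F=sum(R[k] for k in R if k[0]=='f')/4
print('deck',D,'foot',F)
e=R['c1']+R['c2']-R['c3']-R['c4'];print('long yaw',np.degrees(np.arctan2(e[1],e[0])),np.linalg.norm(e)/2)
g=R['gripB']-R['gripA'];print('grip yaw',np.degrees(np.arctan2(g[1],g[0])),np.linalg.norm(g))
o=R['grip']-R['rim'];print('pail x yaw',np.degrees(np.arctan2(o[1],o[0])),np.hypot(*o[:2]))
# floor estimate with foot at z=12 in each
E
python3 m2.py
```

```text
gripA [ 526.9 -273.3  191.6] [0.3, 0.3]
gripB [ 584.8 -304.5  187.9] [1.3, 1.3]
grip [ 555.8 -289.   189. ] [0.9, 0.9]
rim [ 589.2 -225.9  151.1] [1.2, 1.2]
c3 [463.8 126.4  97.1] [0.9, 0.9]
c2 [510.  260.6  94.2] [2.8, 2.8]
c1 [558.4 241.4  97.3] [0.4, 0.4]
c4 [517.4 109.1 101.1] [0.7, 0.7]
f-+ [477.4 274.5   7. ] [1.4, 1.4]
f++ [594.3 231.6   6.4] [1.9, 1.9]
f+- [548.2  95.7   4.3] [1.3, 1.3]
f-- [430.6 132.9   5.5] [1.5, 1.5]
bowl+ [685.3  -4.2  52. ] [0.3, 0.3]
bowl- [504.   -3.5  50.8] [1.5, 1.5]
deck [512.40202064 184.35757665  97.4260201 ] foot [512.63703097 183.67492088   5.80094977]
long yaw 71.88621587650071 140.29698327154364
grip yaw -28.313581206823798 65.89618039533615
pail x yaw -117.87116378389013 71.3718168034444
```

Call:
move_arm --plan '[{"wz": 0.11,"tz": -0.8},{"tx": -1.5,"ty": -1.23,"tz": -0.8},{"tx": -3.0,"ty": -2.46,"tz": -0.8},{"tx": -3.0,"ty": -2.46,"tz": -0.8},{"tx": -3.0,"ty": -2.46,"tz": -0.8},{"tx": -3.0,"ty": -2.46,"tz": -0.8},{"tx": -3.0,"ty": -2.46,"tz": -0.8},{"tx": -3.0,"ty": -2.46,"tz": -0.8},{"tx": -3.0,"ty": -2.46},{"tx": -3.0,"ty": -2.46},{"tx": -3.0,"ty": -2.46},{"tx": -3.0,"ty": -2.46}]' --gripper 9

```text
schema error: expected keys tx, ty, tz, wx, wy, wz
```

Call:
move_arm --plan '[{"tx": -3.0,"ty": -2.46},{"tx": -3.0,"ty": -2.46},{"tx": -3.0,"ty": -2.46},{"tx": -3.0,"ty": -2.46},{"tx": -3.0,"ty": -2.46},{"tx": -3.0,"ty": -2.46},{"tx": -3.0,"ty": -2.46},{"tx": -3.0,"ty": -2.46},{"tx": -3.0,"ty": -2.46},{"tx": -2.5,"ty": -2.2},{"tx": -1.4,"ty": -1.2},{}]'

```text
schema error: expected keys tx, ty, tz, wx, wy, wz
```

Call:
move_arm --plan '[{"tx": 0,"ty": 0,"tz": -0.8,"wx": 0,"wy": 0,"wz": 0.11},{"tx": -1.5,"ty": -1.23,"tz": -0.8,"wx": 0,"wy": 0,"wz": 0},{"tx": -3.0,"ty": -2.46,"tz": -0.8,"wx": 0,"wy": 0,"wz": 0},{"tx": -3.0,"ty": -2.46,"tz": -0.8,"wx": 0,"wy": 0,"wz": 0},{"tx": -3.0,"ty": -2.46,"tz": -0.8,"wx": 0,"wy": 0,"wz": 0},{"tx": -3.0,"ty": -2.46,"tz": -0.8,"wx": 0,"wy": 0,"wz": 0},{"tx": -3.0,"ty": -2.46,"tz": -0.8,"wx": 0,"wy": 0,"wz": 0},{"tx": -3.0,"ty": -2.46,"tz": -0.8,"wx": 0,"wy": 0,"wz": 0},{"tx": -3.0,"ty": -2.46,"tz": 0,"wx": 0,"wy": 0,"wz": 0},{"tx": -3.0,"ty": -2.46,"tz": 0,"wx": 0,"wy": 0,"wz": 0},{"tx": -3.0,"ty": -2.46,"tz": 0,"wx": 0,"wy": 0,"wz": 0},{"tx": -3.0,"ty": -2.46,"tz": 0,"wx": 0,"wy": 0,"wz": 0}]' --gripper 9

```text
time_s: 1.15
ee_pos: [369.5, 156.5, 256.3]
ee_rot: [180.0, 0.0, 152.0]
force: [0.5, 0.0, -0.5]
gripper_width: 89.8
gripper_force: 0.0
```

Call:
move_arm --plan '[{"tx": -3.0,"ty": -2.46,"tz": 0,"wx": 0,"wy": 0,"wz": 0},{"tx": -3.0,"ty": -2.46,"tz": 0,"wx": 0,"wy": 0,"wz": 0},{"tx": -3.0,"ty": -2.46,"tz": 0,"wx": 0,"wy": 0,"wz": 0},{"tx": -3.0,"ty": -2.46,"tz": 0,"wx": 0,"wy": 0,"wz": 0},{"tx": -3.0,"ty": -2.46,"tz": 0,"wx": 0,"wy": 0,"wz": 0},{"tx": -3.0,"ty": -2.46,"tz": 0,"wx": 0,"wy": 0,"wz": 0},{"tx": -3.0,"ty": -2.46,"tz": 0,"wx": 0,"wy": 0,"wz": 0},{"tx": -3.0,"ty": -2.46,"tz": 0,"wx": 0,"wy": 0,"wz": 0},{"tx": -3.0,"ty": -2.46,"tz": 0,"wx": 0,"wy": 0,"wz": 0},{"tx": -2.5,"ty": -2.2,"tz": 0,"wx": 0,"wy": 0,"wz": 0},{"tx": -1.4,"ty": -1.2,"tz": 0,"wx": 0,"wy": 0,"wz": 0},{"tx": 0,"ty": 0,"tz": 0,"wx": 0,"wy": 0,"wz": 0}]'

```text
time_s: 2.15
ee_pos: [523.2, -215.9, 254.9]
ee_rot: [-179.9, -0.0, 151.8]
force: [0.3, 0.0, -0.0]
gripper_width: 90.1
gripper_force: 0.0
```

Call:
move_arm --plan '[{"tx": -1.5,"ty": -1.2,"tz": 0,"wx": 0,"wy": 0,"wz": 0},{"tx": -2.0,"ty": -1.6,"tz": 0,"wx": 0,"wy": 0,"wz": 0},{"tx": -1.8,"ty": -1.4,"tz": 0,"wx": 0,"wy": 0,"wz": 0},{"tx": -1.0,"ty": -0.7,"tz": 0,"wx": 0,"wy": 0,"wz": 0},{"tx": 0,"ty": 0,"tz": 0,"wx": 0,"wy": 0,"wz": 0},{"tx": 0,"ty": 0,"tz": 0,"wx": 0,"wy": 0,"wz": 0}]'

```text
time_s: 2.65
ee_pos: [554.5, -284.2, 255.7]
ee_rot: [180.0, -0.1, 152.0]
force: [-0.4, 0.4, -0.3]
gripper_width: 89.9
gripper_force: 0.0
```

Run:
```python
from h import *
g=grab('wrist','w1'); s=env.state(); print(s['ee_pos'],s['ee_rot'])
print('pred grip',proj(g,[555.8,-289,189]),'ends',proj(g,[526.9,-273.3,189]),proj(g,[584.8,-304.5,189]),'rim',proj(g,[589,-226,155]))
```

```text
[ 554.44296788 -283.85780433  255.99602296] [ 1.79957669e+02 -8.52210758e-02  1.52020705e+02]
pred grip (np.float64(274.16071250546236), np.float64(216.64522155488777)) ends (np.float64(274.39978406292), np.float64(173.7988492501567)) (np.float64(274.21986942057356), np.float64(257.0512922798749)) rim (np.float64(357.70269022467073), np.float64(205.80994448087355))
```

View pics/w1.png

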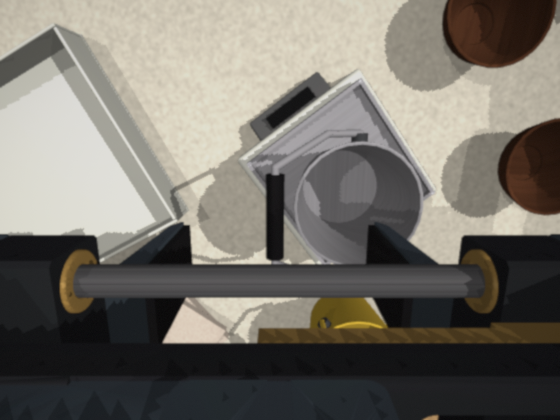

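The wrist view shows the black grip along column 275, rows 174–258, exactly as predicted, with the rim centred at (358,205). Descending.

Call:
move_arm --plan '[{"tx": -0.36,"ty": -0.4,"tz": 0.8,"wx": 0,"wy": 0,"wz": 0},{"tx": 0,"ty": 0,"tz": 1.4,"wx": 0,"wy": 0,"wz": 0},{"tx": 0,"ty": 0,"tz": 1.4,"wx": 0,"wy": 0,"wz": 0},{"tx": 0,"ty": 0,"tz": 1.4,"wx": 0,"wy": 0,"wz": 0},{"tx": 0,"ty": 0,"tz": 1.4,"wx": 0,"wy": 0,"wz": 0},{"tx": 0,"ty": 0,"tz": 1.2,"wx": 0,"wy": 0,"wz": 0},{"tx": 0,"ty": 0,"tz": 0.8,"wx": 0,"wy": 0,"wz": 0},{"tx": 0,"ty": 0,"tz": 0,"wx": 0,"wy": 0,"wz": 0},{"tx": 0,"ty": 0,"tz": 0,"wx": 0,"wy": 0,"wz": 0}]'

```text
time_s: 3.45
ee_pos: [556.1, -289.9, 172.1]
ee_rot: [180.0, -0.0, 152.0]
force: [0.0, -0.2, -0.1]
gripper_width: 90.2
gripper_force: 0.0
```

Call:
move_arm --plan '[{"tx": 0,"ty": 0,"tz": 0,"wx": 0,"wy": 0,"wz": 0},{"tx": 0,"ty": 0,"tz": 0,"wx": 0,"wy": 0,"wz": 0},{"tx": 0,"ty": 0,"tz": 0,"wx": 0,"wy": 0,"wz": 0},{"tx": 0,"ty": 0,"tz": 0,"wx": 0,"wy": 0,"wz": 0},{"tx": 0,"ty": 0,"tz": 0,"wx": 0,"wy": 0,"wz": 0},{"tx": 0,"ty": 0,"tz": 0,"wx": 0,"wy": 0,"wz": 0},{"tx": 0,"ty": 0,"tz": 0,"wx": 0,"wy": 0,"wz": 0},{"tx": 0,"ty": 0,"tz": 0,"wx": 0,"wy": 0,"wz": 0}]' --gripper 2.0 --force 10

```text
time_s: 4.12
ee_pos: [556.3, -290.4, 172.2]
ee_rot: [180.0, -0.0, 152.0]
force: [-0.5, 0.4, -0.3]
gripper_width: 39.5
gripper_force: 0.0
```

Call:
move_arm --plan '[{"tx": 0,"ty": 0,"tz": 0,"wx": 0,"wy": 0,"wz": 0},{"tx": 0,"ty": 0,"tz": 0,"wx": 0,"wy": 0,"wz": 0},{"tx": 0,"ty": 0,"tz": 0,"wx": 0,"wy": 0,"wz": 0},{"tx": 0,"ty": 0,"tz": 0,"wx": 0,"wy": 0,"wz": 0},{"tx": 0,"ty": 0,"tz": 0,"wx": 0,"wy": 0,"wz": 0},{"tx": 0,"ty": 0,"tz": 0,"wx": 0,"wy": 0,"wz": 0}]'

```text
time_s: 4.62
ee_pos: [556.3, -290.4, 172.2]
ee_rot: [180.0, -0.0, 152.0]
force: [-0.2, 0.1, -0.1]
gripper_width: 19.9
gripper_force: 0.0
```

Call:
move_arm --plan '[{"tx": 0,"ty": 0.5,"tz": -0.7,"wx": 0,"wy": 0,"wz": 0},{"tx": 0,"ty": 0.6,"tz": -0.7,"wx": 0,"wy": 0,"wz": 0},{"tx": 0,"ty": 0.6,"tz": -0.6,"wx": 0,"wy": 0,"wz": 0},{"tx": 0,"ty": 0.7,"tz": -0.5,"wx": 0,"wy": 0,"wz": 0},{"tx": 0,"ty": 0.7,"tz": -0.4,"wx": 0,"wy": 0,"wz": 0},{"tx": 0,"ty": 0.8,"tz": -0.4,"wx": 0,"wy": 0,"wz": 0},{"tx": 0,"ty": 0.8,"tz": -0.3,"wx": 0,"wy": 0,"wz": 0},{"tx": 0,"ty": 0.8,"tz": -0.2,"wx": 0,"wy": 0,"wz": 0},{"tx": 0,"ty": 0.8,"tz": -0.1,"wx": 0,"wy": 0,"wz": 0},{"tx": 0,"ty": 0.7,"tz": 0,"wx": 0,"wy": 0,"wz": 0},{"tx": 0,"ty": 0.2,"tz": 0,"wx": 0,"wy": 0,"wz": 0},{"tx": 0,"ty": 0,"tz": 0,"wx": 0,"wy": 0,"wz": 0}]'

```text
time_s: 5.62
ee_pos: [590.3, -226.1, 210.9]
ee_rot: [-180.0, -0.0, 152.0]
force: [0.2, 0.6, 0.8]
gripper_width: 20.0
gripper_force: 0.0
```

Run:
```python
from h import *
a=grab('scene','s1')['color'][190:340,130:280,::-1]; b=grab('wrist','w2')['color'][:,:,::-1]
cv2.imwrite('pics/c1.png',np.hstack([cv2.resize(a,(400,400),interpolation=cv2.INTER_CUBIC),cv2.resize(b,(400,400))]))
print(env.state()['ee_pos'])
```

```text
[ 589.88896402 -226.86198979  210.94627437]
```

View pics/c1.png

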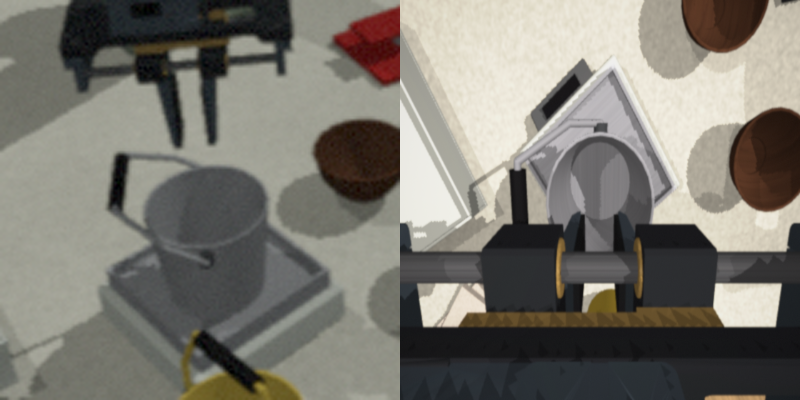

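The fingers slipped over the grip: the bail is still leaning at scene (175,257) and the pail hasn't moved. I'll go back, grip lightly, and follow the arc with it clamped.

Call:
move_arm --plan '[{"tx": 0,"ty": 0,"tz": -1.0,"wx": 0,"wy": 0,"wz": 0},{"tx": 0,"ty": -1.0,"tz": -1.0,"wx": 0,"wy": 0,"wz": 0},{"tx": 0,"ty": -1.5,"tz": 0,"wx": 0,"wy": 0,"wz": 0},{"tx": 0,"ty": -1.5,"tz": 0,"wx": 0,"wy": 0,"wz": 0},{"tx": 0,"ty": -1.5,"tz": 0,"wx": 0,"wy": 0,"wz": 0},{"tx": 0,"ty": -1.2,"tz": 0,"wx": 0,"wy": 0,"wz": 0},{"tx": 0,"ty": -0.4,"tz": 0,"wx": 0,"wy": 0,"wz": 0},{"tx": 0,"ty": 0,"tz": 0,"wx": 0,"wy": 0,"wz": 0},{"tx": 0,"ty": 0,"tz": 0,"wx": 0,"wy": 0,"wz": 0}]' --gripper 5

```text
time_s: 6.47
ee_pos: [556.5, -289.7, 230.9]
ee_rot: [180.0, -0.0, 151.9]
force: [0.3, 0.4, -0.3]
gripper_width: 50.0
gripper_force: 0.0
```

Call:
move_arm --plan '[{"tx": 0,"ty": 0,"tz": 1.0,"wx": 0,"wy": 0,"wz": 0},{"tx": 0,"ty": 0,"tz": 1.3,"wx": 0,"wy": 0,"wz": 0},{"tx": 0,"ty": 0,"tz": 1.3,"wx": 0,"wy": 0,"wz": 0},{"tx": 0,"ty": 0,"tz": 1.2,"wx": 0,"wy": 0,"wz": 0},{"tx": 0,"ty": 0,"tz": 1.0,"wx": 0,"wy": 0,"wz": 0},{"tx": 0,"ty": 0,"tz": 0.5,"wx": 0,"wy": 0,"wz": 0},{"tx": 0,"ty": 0,"tz": 0,"wx": 0,"wy": 0,"wz": 0},{"tx": 0,"ty": 0,"tz": 0,"wx": 0,"wy": 0,"wz": 0}]'

```text
time_s: 7.13
ee_pos: [556.9, -289.3, 168.1]
ee_rot: [180.0, -0.0, 152.0]
force: [-0.6, -0.2, 0.4]
gripper_width: 50.0
gripper_force: 0.0
```

Call:
move_arm --plan '[{"tx": 0,"ty": 0,"tz": 0,"wx": 0,"wy": 0,"wz": 0},{"tx": 0,"ty": 0,"tz": 0,"wx": 0,"wy": 0,"wz": 0},{"tx": 0,"ty": 0,"tz": 0,"wx": 0,"wy": 0,"wz": 0},{"tx": 0,"ty": 0,"tz": 0,"wx": 0,"wy": 0,"wz": 0},{"tx": 0,"ty": 0,"tz": 0,"wx": 0,"wy": 0,"wz": 0},{"tx": 0,"ty": 0,"tz": 0,"wx": 0,"wy": 0,"wz": 0},{"tx": 0,"ty": 0,"tz": 0,"wx": 0,"wy": 0,"wz": 0},{"tx": 0,"ty": 0,"tz": 0,"wx": 0,"wy": 0,"wz": 0},{"tx": 0,"ty": 0,"tz": 0,"wx": 0,"wy": 0,"wz": 0},{"tx": 0,"ty": 0,"tz": 0,"wx": 0,"wy": 0,"wz": 0}]' --gripper 0.5 --force 5

```text
time_s: 7.97
ee_pos: [556.9, -289.4, 168.4]
ee_rot: [180.0, 0.0, 152.0]
force: [0.1, 0.4, 1.6]
gripper_width: 13.4
gripper_force: 5.0
```

Call:
move_arm --plan '[{"tx": 0,"ty": 0.3,"tz": -0.4,"wx": 0,"wy": 0,"wz": 0},{"tx": 0,"ty": 0.4,"tz": -0.5,"wx": 0,"wy": 0,"wz": 0},{"tx": 0,"ty": 0.4,"tz": -0.5,"wx": 0,"wy": 0,"wz": 0},{"tx": 0,"ty": 0.6,"tz": -0.5,"wx": 0,"wy": 0,"wz": 0},{"tx": 0,"ty": 0.7,"tz": -0.6,"wx": 0,"wy": 0,"wz": 0},{"tx": 0,"ty": 0,"tz": 0,"wx": 0,"wy": 0,"wz": 0},{"tx": 0,"ty": 0,"tz": 0,"wx": 0,"wy": 0,"wz": 0}]'

```text
time_s: 8.55
ee_pos: [568.7, -268.7, 194.9]
ee_rot: [-179.9, 0.2, 152.1]
force: [-1.7, -4.4, 5.9]
gripper_width: 11.4
gripper_force: 5.8
```

Run:
```python
from h import *
a=grab('scene','s2')['color'][190:340,130:280,::-1]; b=grab('wrist','w3')['color'][:,:,::-1]
cv2.imwrite('pics/c2.png',np.hstack([cv2.resize(cv2.convertScaleAbs(a,alpha=1.5),(400,400),interpolation=cv2.INTER_CUBIC),cv2.resize(cv2.convertScaleAbs(b[100:310,150:430],alpha=1.5),(400,300))
 if False else cv2.resize(cv2.convertScaleAbs(b[80:300,170:390],alpha=1.5),(400,400),interpolation=cv2.INTER_CUBIC)]))
s=env.state();print(s['ee_pos'],s['force'],s['gripper_width'])
```

```text
[ 568.42311711 -269.13764302  194.57093424] [-1.57957231 -3.96845739  6.1407095 ] 11.683459680132318
```

View pics/c2.png

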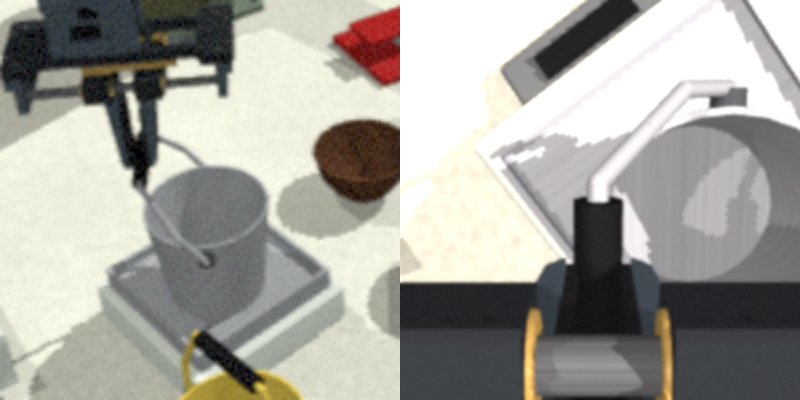

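Run:
```python
from h import *
g=load('s1')
c=lambda p:((np.array(proj(g,p))-[130,190])*400/150).round(1)
print('s1 tcp',c([589.9,-226.9,210.9]),'fingers +-10',c([589.9+4.7,-226.9+8.8,210.9]),c([589.9-4.7,-226.9-8.8,210.9]),'10 lower',c([589.9,-226.9,200.9]))
t=np.array([568.4,-269.1,194.6]); print('s2 tcp',c(t),'grasp pt',c(t+[0,0,19]))
u=np.array([-.883,.469,0])
for z in (-5,0,19):print(z,[c(t+[0,0,z]+u*k) for k in (33,-33)])
```

```text
s1 tcp [198.1 154.3] fingers +-10 [209.8 153.2] [186.5 155.4] 10 lower [199.5 163.3]
s2 tcp [145.1 174.7] grasp pt [142.  157.6]
-5 [array([148. , 155.5]), array([143.8, 204.1])]
0 [array([147.2, 151.1]), array([143. , 199.6])]
19 [array([144.2, 134.3]), array([139.7, 182.3])]
```

The bar sits at the very finger tips: the width of 11.4 mm with an upward force fits that, and in the image the tips show about 9 mm above the reported TCP. I'll release, return, and take it about 10 mm deeper.

Call:
move_arm --plan '[{"tx": 0,"ty": 0,"tz": 0,"wx": 0,"wy": 0,"wz": 0},{"tx": 0,"ty": 0,"tz": -1.0,"wx": 0,"wy": 0,"wz": 0},{"tx": 0,"ty": 0,"tz": -1.5,"wx": 0,"wy": 0,"wz": 0},{"tx": 0,"ty": -0.8,"tz": -1.0,"wx": 0,"wy": 0,"wz": 0},{"tx": 0,"ty": -0.8,"tz": 0,"wx": 0,"wy": 0,"wz": 0},{"tx": 0,"ty": -0.7,"tz": 0,"wx": 0,"wy": 0,"wz": 0},{"tx": 0,"ty": 0,"tz": 0,"wx": 0,"wy": 0,"wz": 0},{"tx": 0,"ty": 0,"tz": 0,"wx": 0,"wy": 0,"wz": 0},{"tx": 0,"ty": 0,"tz": 0,"wx": 0,"wy": 0,"wz": 0}]' --gripper 6

```text
time_s: 9.4
ee_pos: [556.8, -288.5, 227.4]
ee_rot: [180.0, -0.1, 152.0]
force: [0.1, 0.4, -0.4]
gripper_width: 59.8
gripper_force: 0.0
```

Run:
```python
from h import *
g=grab('wrist','w4'); t=grab('top','t1'); s=env.state();print(s['ee_pos'],s['force'],s['gripper_width'])
A=cv2.resize(g['color'][100:300,180:440,::-1],(520,400),interpolation=cv2.INTER_CUBIC)
sc=grab('scene','s3')['color'][200:300,150:220,::-1]
cv2.imwrite('pics/c3.png',cv2.convertScaleAbs(np.hstack([A,cv2.resize(sc,(280,400),interpolation=cv2.INTER_CUBIC)]),alpha=1.3))
k=lambda p:((np.array(proj(g,p))-[180,100])*2).round()
print('pred ends',k([526.9,-273.3,189]),k([584.8,-304.5,189]),'rim',k([589,-226,155]))
h=load('s3'); print('tips',[((np.array(proj(h,s['ee_pos']+np.array([.469,.883,0])*d))-[150,200])*4+[520,0]).round() for d in (30,-30)])
```

```text
[ 557.06407021 -288.34316702  227.6512309 ] [ 0.88885143 -0.06521875 -0.13154702] 60.02075428069104
pred ends [196. 148.] [195. 334.] rim [379. 219.]
tips [array([663., 175.]), array([555., 185.])]
```

View pics/c3.png

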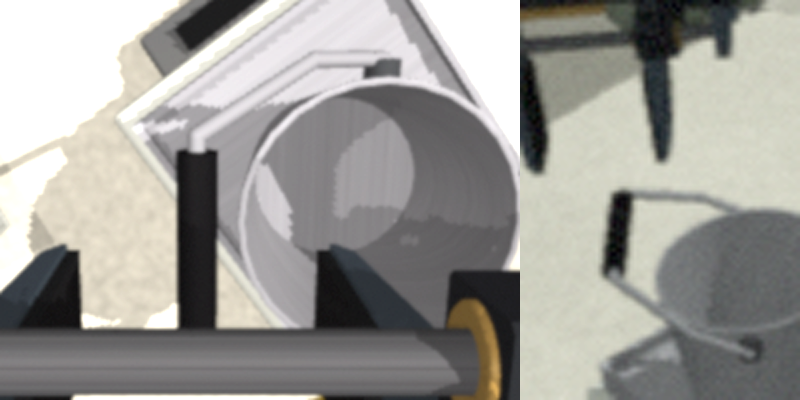

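Grip at crop (197,150) matches the prediction, and the pail has not shifted. The finger tips image about 10 mm above the reported TCP, so I'll go to z≈158.

Call:
move_arm --plan '[{"tx": 0,"ty": 0,"tz": 1.0,"wx": 0,"wy": 0,"wz": 0},{"tx": 0,"ty": 0,"tz": 1.4,"wx": 0,"wy": 0,"wz": 0},{"tx": 0,"ty": 0,"tz": 1.4,"wx": 0,"wy": 0,"wz": 0},{"tx": 0,"ty": 0,"tz": 1.2,"wx": 0,"wy": 0,"wz": 0},{"tx": 0,"ty": 0,"tz": 0.9,"wx": 0,"wy": 0,"wz": 0},{"tx": 0,"ty": 0,"tz": 0.5,"wx": 0,"wy": 0,"wz": 0},{"tx": 0,"ty": 0,"tz": 0.3,"wx": 0,"wy": 0,"wz": 0},{"tx": 0,"ty": 0,"tz": 0.25,"wx": 0,"wy": 0,"wz": 0},{"tx": 0,"ty": 0,"tz": 0,"wx": 0,"wy": 0,"wz": 0}]' --gripper 4.5

```text
time_s: 10.3
ee_pos: [557.3, -288.6, 158.6]
ee_rot: [180.0, -0.0, 152.0]
force: [-0.1, -0.4, -0.8]
gripper_width: 45.1
gripper_force: 0.0
```

Call:
move_arm --plan '[{"tx": 0,"ty": 0,"tz": 0,"wx": 0,"wy": 0,"wz": 0},{"tx": 0,"ty": 0,"tz": 0,"wx": 0,"wy": 0,"wz": 0},{"tx": 0,"ty": 0,"tz": 0,"wx": 0,"wy": 0,"wz": 0},{"tx": 0,"ty": 0,"tz": 0,"wx": 0,"wy": 0,"wz": 0},{"tx": 0,"ty": 0,"tz": 0,"wx": 0,"wy": 0,"wz": 0},{"tx": 0,"ty": 0,"tz": 0,"wx": 0,"wy": 0,"wz": 0},{"tx": 0,"ty": 0,"tz": 0,"wx": 0,"wy": 0,"wz": 0},{"tx": 0,"ty": 0,"tz": 0,"wx": 0,"wy": 0,"wz": 0},{"tx": 0,"ty": 0,"tz": 0,"wx": 0,"wy": 0,"wz": 0}]' --gripper 0.5 --force 5

```text
time_s: 11.05
ee_pos: [557.1, -289.0, 158.9]
ee_rot: [-180.0, 0.0, 152.0]
force: [-0.7, -2.5, 0.0]
gripper_width: 13.6
gripper_force: 5.0
```

Call:
move_arm --plan '[{"tx": 0,"ty": 0.3,"tz": -0.4,"wx": 0,"wy": 0,"wz": 0},{"tx": 0,"ty": 0.4,"tz": -0.5,"wx": 0,"wy": 0,"wz": 0},{"tx": 0,"ty": 0.4,"tz": -0.5,"wx": 0,"wy": 0,"wz": 0},{"tx": 0,"ty": 0.6,"tz": -0.5,"wx": 0,"wy": 0,"wz": 0},{"tx": 0,"ty": 0.7,"tz": -0.6,"wx": 0,"wy": 0,"wz": 0},{"tx": 0,"ty": 0,"tz": 0,"wx": 0,"wy": 0,"wz": 0},{"tx": 0,"ty": 0,"tz": 0,"wx": 0,"wy": 0,"wz": 0}]'

```text
time_s: 11.63
ee_pos: [569.0, -267.5, 185.0]
ee_rot: [-179.9, 0.1, 152.1]
force: [-2.1, -3.4, 4.6]
gripper_width: 13.9
gripper_force: 5.0
```

Call:
move_arm --plan '[{"tx": 0,"ty": 0.5,"tz": -0.4,"wx": 0,"wy": 0,"wz": 0},{"tx": 0,"ty": 0.6,"tz": -0.35,"wx": 0,"wy": 0,"wz": 0},{"tx": 0,"ty": 0.6,"tz": -0.25,"wx": 0,"wy": 0,"wz": 0},{"tx": 0,"ty": 0.6,"tz": -0.2,"wx": 0,"wy": 0,"wz": 0},{"tx": 0,"ty": 0.6,"tz": -0.15,"wx": 0,"wy": 0,"wz": 0},{"tx": 0,"ty": 0.6,"tz": -0.1,"wx": 0,"wy": 0,"wz": 0},{"tx": 0,"ty": 0.6,"tz": -0.05,"wx": 0,"wy": 0,"wz": 0},{"tx": 0,"ty": 0.5,"tz": 0,"wx": 0,"wy": 0,"wz": 0},{"tx": 0,"ty": 0,"tz": 0,"wx": 0,"wy": 0,"wz": 0},{"tx": 0,"ty": 0,"tz": 0,"wx": 0,"wy": 0,"wz": 0}]' --force 3

```text
time_s: 12.47
ee_pos: [590.3, -226.1, 198.5]
ee_rot: [180.0, -0.0, 152.0]
force: [-0.2, 0.3, 0.5]
gripper_width: 13.6
gripper_force: 3.0
```

Call:
move_arm --plan '[{"tx": 0,"ty": 0,"tz": 0,"wx": 0,"wy": 0,"wz": 0},{"tx": 0,"ty": 0,"tz": 0,"wx": 0,"wy": 0,"wz": 0},{"tx": 0,"ty": 0,"tz": -0.2,"wx": 0,"wy": 0,"wz": 0},{"tx": 0,"ty": 0,"tz": -0.3,"wx": 0,"wy": 0,"wz": 0},{"tx": 0,"ty": 0,"tz": -0.5,"wx": 0,"wy": 0,"wz": 0},{"tx": 0,"ty": 0,"tz": -0.5,"wx": 0,"wy": 0,"wz": 0},{"tx": 0,"ty": 0,"tz": -0.5,"wx": 0,"wy": 0,"wz": 0},{"tx": 0,"ty": 0,"tz": -0.5,"wx": 0,"wy": 0,"wz": 0},{"tx": 0,"ty": 0,"tz": -0.5,"wx": 0,"wy": 0,"wz": 0},{"tx": 0,"ty": 0,"tz": -0.5,"wx": 0,"wy": 0,"wz": 0},{"tx": 0,"ty": 0,"tz": -0.5,"wx": 0,"wy": 0,"wz": 0},{"tx": 0,"ty": 0,"tz": -0.5,"wx": 0,"wy": 0,"wz": 0}]' --force 30 --gripper 0.5

```text
time_s: 13.47
ee_pos: [590.1, -226.8, 244.3]
ee_rot: [180.0, 0.0, 152.0]
force: [-1.2, -1.3, -4.3]
gripper_width: 12.9
gripper_force: 30.0
```

Call:
move_arm --plan '[{"tx": 0,"ty": 0,"tz": -0.6,"wx": 0,"wy": 0,"wz": 0},{"tx": 0,"ty": 0,"tz": -0.8,"wx": 0,"wy": 0,"wz": 0},{"tx": 0,"ty": 0,"tz": -0.8,"wx": 0,"wy": 0,"wz": 0},{"tx": 0,"ty": 0,"tz": -0.8,"wx": 0,"wy": 0,"wz": 0},{"tx": 0,"ty": 0,"tz": -0.8,"wx": 0,"wy": 0,"wz": 0},{"tx": 0,"ty": 0,"tz": -0.5,"wx": 0,"wy": 0,"wz": 0},{"tx": 0,"ty": 0,"tz": -0.3,"wx": 0,"wy": 0,"wz": 0},{"tx": 0,"ty": 0,"tz": 0,"wx": 0,"wy": 0,"wz": 0},{"tx": 0,"ty": 0,"tz": 0,"wx": 0,"wy": 0,"wz": 0}]'

```text
time_s: 14.22
ee_pos: [590.0, -226.8, 289.6]
ee_rot: [180.0, -0.0, 152.0]
force: [0.3, 0.0, -4.5]
gripper_width: 13.6
gripper_force: 30.0
```

Call:
move_arm --plan '[{"tx": 0.22,"ty": 0.28,"tz": 0,"wx": 0,"wy": 0,"wz": 0},{"tx": 0.45,"ty": 0.56,"tz": 0,"wx": 0,"wy": 0,"wz": 0},{"tx": 0.67,"ty": 0.84,"tz": 0,"wx": 0,"wy": 0,"wz": 0},{"tx": 0.9,"ty": 1.12,"tz": 0,"wx": 0,"wy": 0,"wz": 0},{"tx": 1.12,"ty": 1.4,"tz": 0,"wx": 0,"wy": 0,"wz": 0},{"tx": 1.12,"ty": 1.4,"tz": 0,"wx": 0,"wy": 0,"wz": 0},{"tx": 1.12,"ty": 1.4,"tz": 0,"wx": 0,"wy": 0,"wz": 0},{"tx": 1.12,"ty": 1.4,"tz": 0,"wx": 0,"wy": 0,"wz": 0},{"tx": 1.12,"ty": 1.4,"tz": 0,"wx": 0,"wy": 0,"wz": 0},{"tx": 1.12,"ty": 1.4,"tz": 0,"wx": 0,"wy": 0,"wz": 0},{"tx": 1.12,"ty": 1.4,"tz": 0,"wx": 0,"wy": 0,"wz": 0},{"tx": 1.12,"ty": 1.4,"tz": 0,"wx": 0,"wy": 0,"wz": 0}]'

```text
time_s: 15.22
ee_pos: [555.9, -48.2, 289.9]
ee_rot: [180.0, -0.0, 152.0]
force: [0.5, 0.2, -4.2]
gripper_width: 13.3
gripper_force: 30.0
```

Call:
move_arm --plan '[{"tx": 1.12,"ty": 1.4,"tz": 0,"wx": 0,"wy": 0,"wz": 0},{"tx": 1.12,"ty": 1.4,"tz": 0,"wx": 0,"wy": 0,"wz": 0},{"tx": 1.12,"ty": 1.4,"tz": 0,"wx": 0,"wy": 0,"wz": 0},{"tx": 1.12,"ty": 1.4,"tz": 0,"wx": 0,"wy": 0,"wz": 0},{"tx": 1.12,"ty": 1.4,"tz": 0,"wx": 0,"wy": 0,"wz": 0},{"tx": 1.12,"ty": 1.4,"tz": 0,"wx": 0,"wy": 0,"wz": 0},{"tx": 1.12,"ty": 1.4,"tz": 0,"wx": 0,"wy": 0,"wz": 0},{"tx": 1.12,"ty": 1.4,"tz": 0,"wx": 0,"wy": 0,"wz": 0},{"tx": 1.12,"ty": 1.4,"tz": 0,"wx": 0,"wy": 0,"wz": 0},{"tx": 1.12,"ty": 1.4,"tz": 0,"wx": 0,"wy": 0,"wz": 0},{"tx": 0.9,"ty": 1.12,"tz": 0,"wx": 0,"wy": 0,"wz": 0},{"tx": 0.6,"ty": 0.75,"tz": 0,"wx": 0,"wy": 0,"wz": 0}]'

```text
time_s: 16.22
ee_pos: [517.7, 151.6, 289.9]
ee_rot: [179.9, -0.1, 152.1]
force: [-0.5, 0.2, -4.8]
gripper_width: 13.2
gripper_force: 30.0
```

Call:
move_arm --plan '[{"tx": 0.35,"ty": 0.4,"tz": 0,"wx": 0,"wy": 0,"wz": 0},{"tx": 0.2,"ty": 0.2,"tz": 0,"wx": 0,"wy": 0,"wz": 0},{"tx": 0,"ty": 0,"tz": 0,"wx": 0,"wy": 0,"wz": 0},{"tx": 0,"ty": 0,"tz": 0,"wx": 0,"wy": 0,"wz": 0},{"tx": 0,"ty": 0,"tz": 0,"wx": 0,"wy": 0,"wz": 0},{"tx": 0,"ty": 0,"tz": 0,"wx": 0,"wy": 0,"wz": 0}]'

```text
time_s: 16.72
ee_pos: [517.5, 156.4, 289.7]
ee_rot: [-180.0, 0.0, 151.9]
force: [-0.5, 0.1, -4.5]
gripper_width: 13.1
gripper_force: 30.0
```

Call:
move_arm --plan '[{"tx": 0.3,"ty": 0.4,"tz": 0,"wx": 0,"wy": 0,"wz": 0},{"tx": 0.6,"ty": 0.7,"tz": 0,"wx": 0,"wy": 0,"wz": 0},{"tx": 0.6,"ty": 0.7,"tz": 0,"wx": 0,"wy": 0,"wz": 0},{"tx": 0.25,"ty": 0.4,"tz": 0,"wx": 0,"wy": 0,"wz": 0},{"tx": 0,"ty": 0,"tz": 0,"wx": 0,"wy": 0,"wz": 0},{"tx": 0,"ty": 0,"tz": 0,"wx": 0,"wy": 0,"wz": 0},{"tx": 0,"ty": 0,"tz": 0,"wx": 0,"wy": 0,"wz": 0},{"tx": 0,"ty": 0,"tz": 0,"wx": 0,"wy": 0,"wz": 0},{"tx": 0,"ty": 0,"tz": 0,"wx": 0,"wy": 0,"wz": 0},{"tx": 0,"ty": 0,"tz": 0,"wx": 0,"wy": 0,"wz": 0},{"tx": 0,"ty": 0,"tz": 0,"wx": 0,"wy": 0,"wz": 0},{"tx": 0,"ty": 0,"tz": 0,"wx": 0,"wy": 0,"wz": 0}]'

```text
time_s: 17.72
ee_pos: [512.2, 184.5, 289.8]
ee_rot: [180.0, 0.0, 152.0]
force: [0.7, 0.1, -4.6]
gripper_width: 13.6
gripper_force: 30.0
```

Call:
move_arm --plan '[{"tx": 0,"ty": 0,"tz": 0.3,"wx": 0,"wy": 0,"wz": 0},{"tx": 0,"ty": 0,"tz": 0.4,"wx": 0,"wy": 0,"wz": 0},{"tx": 0,"ty": 0,"tz": 0.5,"wx": 0,"wy": 0,"wz": 0},{"tx": 0,"ty": 0,"tz": 0.5,"wx": 0,"wy": 0,"wz": 0},{"tx": 0,"ty": 0,"tz": 0.4,"wx": 0,"wy": 0,"wz": 0},{"tx": 0,"ty": 0,"tz": 0.3,"wx": 0,"wy": 0,"wz": 0},{"tx": 0,"ty": 0,"tz": 0.1,"wx": 0,"wy": 0,"wz": 0},{"tx": 0,"ty": 0,"tz": 0,"wx": 0,"wy": 0,"wz": 0},{"tx": 0,"ty": 0,"tz": 0,"wx": 0,"wy": 0,"wz": 0},{"tx": 0,"ty": 0,"tz": 0,"wx": 0,"wy": 0,"wz": 0},{"tx": 0,"ty": 0,"tz": 0,"wx": 0,"wy": 0,"wz": 0},{"tx": 0,"ty": 0,"tz": 0,"wx": 0,"wy": 0,"wz": 0}]'

```text
time_s: 18.72
ee_pos: [512.3, 184.7, 265.0]
ee_rot: [180.0, 0.0, 152.0]
force: [0.4, 0.5, -4.7]
gripper_width: 12.5
gripper_force: 30.0
```

Run:
```python
from h import *
a=grab('scene','s4'); w=grab('wrist','w5'); s=env.state();print(s['ee_pos'],s['force'])
A=cv2.resize(a['color'][130:270,240:390,::-1],(429,400),interpolation=cv2.INTER_CUBIC)
B=cv2.resize(w['color'][80:300,170:374,::-1],(371,400),interpolation=cv2.INTER_CUBIC)
cv2.imwrite('pics/c4.png',cv2.convertScaleAbs(np.hstack([A,B]),alpha=1.3))
k=lambda p:((np.array(proj(a,p))-[240,130])*2.857).round()
m=lambda p:((np.array(proj(w,p))-[170,80])*1.818+[429,0]).round()
c=s['ee_pos']*[1,1,0]; u=s['ee_pos'][2]-143.5
print('underside',u,'foot centre',k(c+[0,0,u]),'rim centre',k(c+[0,0,u+100]),m(c+[0,0,u+100]),'deck c',k([512.5,184,97.4]),m([512.5,184,100]))
```

```text
[512.2074555  184.68777271 264.92607214] [ 0.27613813  0.01318461 -3.97845768]
underside 121.42607213667651 foot centre [223. 220.] rim centre [227. 138.] [627. 256.] deck c [222. 239.] [626. 197.]
```

View pics/c4.png

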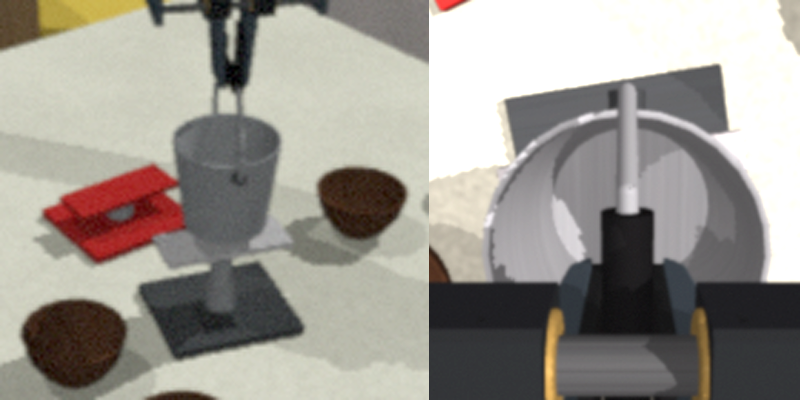

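The pail hangs upright, rim centred at crop (227,143) over the deck (deck centre (222,239)). Lowering with force checks.

Call:
move_arm --plan '[{"tx": 0,"ty": 0,"tz": 0.2,"wx": 0,"wy": 0,"wz": 0},{"tx": 0,"ty": 0,"tz": 0.3,"wx": 0,"wy": 0,"wz": 0},{"tx": 0,"ty": 0,"tz": 0.3,"wx": 0,"wy": 0,"wz": 0},{"tx": 0,"ty": 0,"tz": 0.3,"wx": 0,"wy": 0,"wz": 0},{"tx": 0,"ty": 0,"tz": 0.2,"wx": 0,"wy": 0,"wz": 0},{"tx": 0,"ty": 0,"tz": 0.1,"wx": 0,"wy": 0,"wz": 0},{"tx": 0,"ty": 0,"tz": 0,"wx": 0,"wy": 0,"wz": 0},{"tx": 0,"ty": 0,"tz": 0,"wx": 0,"wy": 0,"wz": 0}]'

```text
time_s: 19.48
ee_pos: [512.2, 184.7, 250.7]
ee_rot: [180.0, -0.0, 152.0]
force: [0.7, -0.5, -4.0]
gripper_width: 13.3
gripper_force: 30.0
```

Call:
move_arm --plan '[{"tx": 0,"ty": 0,"tz": 0.1,"wx": 0,"wy": 0,"wz": 0},{"tx": 0,"ty": 0,"tz": 0.1,"wx": 0,"wy": 0,"wz": 0},{"tx": 0,"ty": 0,"tz": 0,"wx": 0,"wy": 0,"wz": 0},{"tx": 0,"ty": 0,"tz": 0,"wx": 0,"wy": 0,"wz": 0}]'

```text
time_s: 19.82
ee_pos: [512.1, 184.7, 248.7]
ee_rot: [180.0, -0.0, 152.0]
force: [0.2, -1.4, -4.8]
gripper_width: 13.3
gripper_force: 30.0
```

Call:
move_arm --plan '[{"tx": 0,"ty": 0,"tz": 0.1,"wx": 0,"wy": 0,"wz": 0},{"tx": 0,"ty": 0,"tz": 0.1,"wx": 0,"wy": 0,"wz": 0},{"tx": 0,"ty": 0,"tz": 0,"wx": 0,"wy": 0,"wz": 0},{"tx": 0,"ty": 0,"tz": 0,"wx": 0,"wy": 0,"wz": 0}]'

```text
time_s: 20.15
ee_pos: [512.1, 184.6, 246.7]
ee_rot: [-180.0, -0.0, 152.0]
force: [1.1, -1.7, -3.6]
gripper_width: 13.1
gripper_force: 30.0
```

Call:
move_arm --plan '[{"tx": 0,"ty": 0,"tz": 0.1,"wx": 0,"wy": 0,"wz": 0},{"tx": 0,"ty": 0,"tz": 0,"wx": 0,"wy": 0,"wz": 0},{"tx": 0,"ty": 0,"tz": 0,"wx": 0,"wy": 0,"wz": 0}]'

```text
time_s: 20.4
ee_pos: [512.1, 184.7, 245.7]
ee_rot: [-180.0, -0.0, 152.0]
force: [-0.4, 0.2, -3.6]
gripper_width: 13.2
gripper_force: 30.0
```

Run:
```python
from h import *
for i in range(6):
    grab_frame('top'); s=env.state(); print(s['ee_pos'].round(2),s['force'].round(2),s['torque'].round(3))
```

```text
[512.16 184.68 245.73] [ 0.34 -1.1  -3.5 ] [-0.037  0.     0.015]
[512.16 184.67 245.77] [-0.47 -0.25 -4.34] [-0.045 -0.012  0.025]
[512.18 184.67 245.79] [ 0.27  0.3  -4.97] [ 0.008 -0.022  0.013]
[512.17 184.67 245.78] [-0.26  0.31 -4.7 ] [ 0.038 -0.021  0.017]
[512.2  184.68 245.81] [ 0.13 -0.32 -3.89] [-0.071  0.023  0.041]
[512.2  184.64 245.79] [ 0.77  0.19 -4.37] [0.005 0.01  0.017]
```

Call:
move_arm --plan '[{"tx": 0,"ty": 0,"tz": 0.1,"wx": 0,"wy": 0,"wz": 0},{"tx": 0,"ty": 0,"tz": 0,"wx": 0,"wy": 0,"wz": 0},{"tx": 0,"ty": 0,"tz": 0,"wx": 0,"wy": 0,"wz": 0}]'

```text
time_s: 20.95
ee_pos: [512.1, 184.7, 244.7]
ee_rot: [-180.0, -0.0, 152.0]
force: [-0.5, -1.5, -4.1]
gripper_width: 12.8
gripper_force: 30.0
```

Call:
move_arm --plan '[{"tx": 0,"ty": 0,"tz": 0.1,"wx": 0,"wy": 0,"wz": 0},{"tx": 0,"ty": 0,"tz": 0,"wx": 0,"wy": 0,"wz": 0},{"tx": 0,"ty": 0,"tz": 0,"wx": 0,"wy": 0,"wz": 0}]'

```text
time_s: 21.2
ee_pos: [512.1, 184.6, 243.7]
ee_rot: [-180.0, -0.0, 152.0]
force: [-0.6, -0.2, -4.3]
gripper_width: 13.7
gripper_force: 30.0
```

Call:
move_arm --plan '[{"tx": 0,"ty": 0,"tz": 0.1,"wx": 0,"wy": 0,"wz": 0},{"tx": 0,"ty": 0,"tz": 0,"wx": 0,"wy": 0,"wz": 0},{"tx": 0,"ty": 0,"tz": 0,"wx": 0,"wy": 0,"wz": 0}]'

```text
time_s: 21.45
ee_pos: [512.4, 184.9, 243.3]
ee_rot: [179.9, 0.0, 152.0]
force: [-1.1, -0.4, 0.3]
gripper_width: 13.0
gripper_force: 30.0
```

Contact at TCP z≈243.3 (deck ≈100 mm, consistent with the images), and the weight is now off the gripper. I'll loosen to a cage and lay the bail gently back to its stop.

Call:
move_arm --plan '[{"tx": 0,"ty": 0,"tz": 0,"wx": 0,"wy": 0,"wz": 0},{"tx": 0,"ty": 0,"tz": 0,"wx": 0,"wy": 0,"wz": 0},{"tx": 0,"ty": 0,"tz": 0,"wx": 0,"wy": 0,"wz": 0},{"tx": 0,"ty": 0,"tz": 0,"wx": 0,"wy": 0,"wz": 0}]' --gripper 1.8 --force 5

```text
time_s: 21.78
ee_pos: [512.3, 184.6, 242.9]
ee_rot: [180.0, 0.0, 152.0]
force: [-0.3, 0.5, -1.0]
gripper_width: 17.8
gripper_force: 0.0
```

Call:
move_arm --plan '[{"tx": 0,"ty": -0.4,"tz": 0,"wx": 0,"wy": 0,"wz": 0},{"tx": 0,"ty": -0.6,"tz": 0,"wx": 0,"wy": 0,"wz": 0},{"tx": 0,"ty": -0.7,"tz": 0.1,"wx": 0,"wy": 0,"wz": 0},{"tx": 0,"ty": -0.7,"tz": 0.2,"wx": 0,"wy": 0,"wz": 0},{"tx": 0,"ty": -0.7,"tz": 0.3,"wx": 0,"wy": 0,"wz": 0},{"tx": 0,"ty": -0.7,"tz": 0.3,"wx": 0,"wy": 0,"wz": 0},{"tx": 0,"ty": -0.7,"tz": 0.4,"wx": 0,"wy": 0,"wz": 0},{"tx": 0,"ty": -0.6,"tz": 0.4,"wx": 0,"wy": 0,"wz": 0},{"tx": 0,"ty": -0.6,"tz": 0.5,"wx": 0,"wy": 0,"wz": 0},{"tx": 0,"ty": -0.5,"tz": 0.6,"wx": 0,"wy": 0,"wz": 0},{"tx": 0,"ty": -0.4,"tz": 0.5,"wx": 0,"wy": 0,"wz": 0},{"tx": 0,"ty": 0,"tz": 0,"wx": 0,"wy": 0,"wz": 0}]'

```text
time_s: 22.78
ee_pos: [479.9, 125.4, 208.4]
ee_rot: [-179.9, -0.1, 152.0]
force: [-1.2, -1.7, 1.3]
gripper_width: 17.9
gripper_force: 0.8
```

Call:
move_arm --plan '[{"tx": 0,"ty": 0,"tz": 0,"wx": 0,"wy": 0,"wz": 0},{"tx": 0,"ty": 0,"tz": 0,"wx": 0,"wy": 0,"wz": 0},{"tx": 0,"ty": 0,"tz": 0,"wx": 0,"wy": 0,"wz": 0},{"tx": 0,"ty": 0,"tz": 0,"wx": 0,"wy": 0,"wz": 0},{"tx": 0,"ty": 0,"tz": 0,"wx": 0,"wy": 0,"wz": 0}]' --gripper 4.5

```text
time_s: 23.2
ee_pos: [481.4, 126.7, 209.9]
ee_rot: [180.0, 0.0, 152.0]
force: [-0.6, 0.3, -0.2]
gripper_width: 45.0
gripper_force: 0.0
```

Call:
move_arm --plan '[{"tx": 0,"ty": 0,"tz": -0.5,"wx": 0,"wy": 0,"wz": 0},{"tx": 0,"ty": 0,"tz": -1.0,"wx": 0,"wy": 0,"wz": 0},{"tx": 0,"ty": 0,"tz": -1.5,"wx": 0,"wy": 0,"wz": 0},{"tx": 0,"ty": 0,"tz": -1.5,"wx": 0,"wy": 0,"wz": 0},{"tx": 0,"ty": 0,"tz": -1.5,"wx": 0,"wy": 0,"wz": 0},{"tx": 0,"ty": -1.5,"tz": -1.5,"wx": 0,"wy": 0,"wz": 0},{"tx": 0,"ty": -2.0,"tz": -1.0,"wx": 0,"wy": 0,"wz": 0},{"tx": 0,"ty": -2.0,"tz": 0,"wx": 0,"wy": 0,"wz": 0},{"tx": 0,"ty": -2.0,"tz": 0,"wx": 0,"wy": 0,"wz": 0},{"tx": 0,"ty": -1.0,"tz": 0,"wx": 0,"wy": 0,"wz": 0},{"tx": 0,"ty": 0,"tz": 0,"wx": 0,"wy": 0,"wz": 0},{"tx": 0,"ty": 0,"tz": 0,"wx": 0,"wy": 0,"wz": 0}]'

```text
time_s: 24.2
ee_pos: [441.6, 51.5, 295.4]
ee_rot: [179.9, 0.0, 151.9]
force: [0.7, 0.5, 0.1]
gripper_width: 44.9
gripper_force: 0.0
```

Run:
```python
from h import *
a=grab('scene','s5'); b=grab('top','t5'); s=env.state();print(s['ee_pos'],s['force'])
A=cv2.resize(a['color'][130:270,250:390,::-1],(400,400),interpolation=cv2.INTER_CUBIC)
B=cv2.resize(b['color'][160:260,190:290,::-1],(400,400),interpolation=cv2.INTER_CUBIC)
cv2.imwrite('pics/c5.png',cv2.convertScaleAbs(np.hstack([A,B]),alpha=1.3))
k=lambda p:((np.array(proj(a,p))-[250,130])*400/140).round()
m=lambda p:((np.array(proj(b,p))-[190,160])*4+[400,0]).round()
for z in (97,195): print(z,k([512.5,184,z]),m([512.5,184,z]))
```

```text
[441.78693518  51.98980159 294.84864502] [0.45450214 0.40333149 0.08265147]
97 [193. 239.] [577. 210.]
195 [197. 160.] [566. 195.]
```

View pics/c5.png

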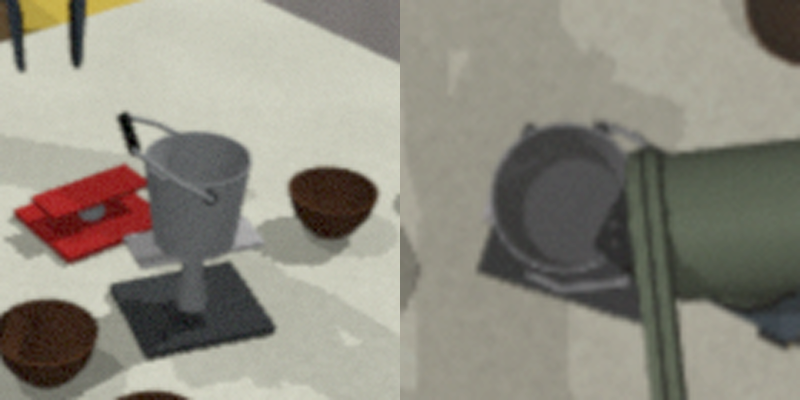

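The pail stands upright on the deck. Its rim centre is at crop (198,162) in the scene view and about (564,199) in the top view. The predictions were (197,160) and (566,195), so it's centred within about 3 mm. The bail is at rest and the robot is clear.

```bash
python3 -c "
from workcell import env
print(env.job_done())"
```

```text
the job is handed in; nothing more can be done
None
```

The steel pail was lifted off the scale by its handle and set down gently, upright and within about 3 mm of the middle of the stand's deck; the bowls were not touched, and the job is handed in at about 24 s.

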